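# Fit the spare control module on its dowel pins and lock the console

## Task

One of the three bays of the sloped editing console is empty. Fit the spare control module that lies on the desk into that bay, the same way round as its neighbours, both of its locating holes down over the bay's two dowel pins until it sits flush on the sloped deck; then slide the console's locking bar by its red grip fully to the right, as you face the console, so that the modules are locked. Leave the two modules already fitted seated in their bays, and do not disturb the mug, mouse, phone or screwdriver.

Things in the scene. Friction and masses are not known exactly. Their poses are not given: they have to be found in the camera images.
- console: dark wedge-shaped console, fixed, 370 mm wide (y), 110 mm deep, 80 mm high at the rear; its deck slopes at 30 deg, low edge to the robot. Origin at the centre of its underside at z = 0; x away from the robot, y to the left, z up. Row of three bays on the deck at x = 12, z = 53, y = +116, 0, -116 mm; the deck runs from 74 mm below the row to 46 mm above it along the slope.
- lock_bar (a joint): slide of the aluminium locking bar at the deck's foot: 0 = open (far left), 0.034 m = locked (far right, the console's -y). Starts at 0 to 0.008; about 2 N of friction, stays where left. The bar lies 47 to 63 mm down the slope from the bay row, 11 mm high. Its three tongues slide 2 mm above the modules' lugs: a module only part-way down blocks it, and when locked none goes in.
- lock_grip (a point): on the red upright grip of the locking bar, with which it moves: 14 mm wide along the slide (console y), 12 mm along the slope, standing square to the deck from 11 to 37 mm above it; the point is on its axis, 30 mm above the deck. Axes: x up the slope, y to the left, z square to the deck.
- bay_p: one of the three bays on the deck; which stands left, in the middle or right varies, and two of them hold a module. Origin on the deck surface midway between the bay's two steel dowel pins; x up the slope (away from the robot), y to the left along the console, z square to the deck (30 deg from vertical, leaning to the robot).
- bay_q: another bay, same origin and axes as bay_p. In every bay the pins stand at y = +44.5 and -44.5 mm, 8 mm thick, 13 mm high along z, the top 5 mm tapered.
- bay_r: another bay, same origin, axes and pins as bay_p and bay_q. A module is seated when its origin and axes coincide with the bay's, apart from about 1 mm of play round the pins.
- spare_module: spare module with an orange dial, 0.18 to 0.35 kg, lying upright on the bare desk (z = -3 mm) in front of the console's right part. Steel base plate 66 (x) x 110 (y) x 6 mm; light grey housing 54 (x) x 72 (y) on it up to z = 40 mm: grip its flat faces 54 mm apart in x. Locking lug 24 mm wide, 6 thick, out to x = -45 mm (robot side). Origin at the centre of the underside, z up.
- hole_left (a point): centre of the spare module's left locating hole at its underside, y = +44.5 mm in the module's frame; the right one is at y = -44.5 mm. Both go through the 6 mm base plate and are 10 mm wide. This one belongs on the bay's left (+y) pin, so that the lug is at the lower edge.
- module_keys: a module with twelve keys (one blue), loose but seated on the pins of one bay; shape, origin and axes as spare_module, so its origin is at its bay's origin.
- module_faders: a module with four white faders, loose but seated on the pins of another bay; shape, origin and axes as spare_module.
- mug: bystander: white mug, 92 mm wide, 95 mm high, on a cork coaster right of the console; origin at its underside.
- mouse: bystander: black mouse 124 x 76 x 48 mm on the mat in front of the console's left end; origin at its underside.
- phone: bystander: black phone 147 x 72 x 8 mm lying on the mat in front of the console; origin at its underside.
- screwdriver: bystander: red-handled screwdriver, 164 mm long, 20 mm thick, on the desk between the phone and the spare module; origin at the middle of its length, at its underside.

How it is judged:
By the outcome, as a careful person would: the job done as asked, in the order asked, and still so for the second after the job is handed in, with the robot touching nothing.
It also fails if it takes over 42 s, if anything falls off the work surface, if the arm or the gripper's body presses on something with over 40 N, if the wrist force passes 120 N, or if a joint passes its speed limit or range.

## Robot

A 6-joint arm with a two-finger parallel gripper is mounted at the origin on a cart in front of the work surface, level with it; the furniture and walls round the work are solid. World frame = base frame: x ahead of the robot, y to its left, z up, the work surface at z = 0. Lengths are in m, angles in degrees, forces in N, time in s.
With the tool pointing down it reaches from about 0.4 to 0.925 m from the base axis. Payload 12.5 kg.
Tool frame: the origin (TCP) lies at the very end of the fingers, on their centre line; the grasp point (between the pads) lies 19 mm behind it; z points along the fingers, y is the line along which they close (so a half turn about z gives the same grasp; the last joint's range is limited). The gripper opens to 95 mm and grips with 3 to 60 N. Pads are 20 mm wide; open, the fingers measure 119 mm over their backs; the gripper's body (75 mm by 180 mm) begins 59 mm behind the grasp point.
Start: joints at [59.668, 28.126, 89.318, -0, 62.55, -6.05], TCP at [0.257, 0.57, 0.215] pointing down, gripper open.
Joint ranges: [-177.58, 177.58], [-47.91, 125.51], [2.72, 160], [-65.01, 245.01], [3.68, 167.84], [-153.87, 153.87]. Speed limits (degrees/s): [127.2, 127.2, 159.86, 180, 180, 180].

## Interface

Orientations are given as a 3x3 rotation matrix whose columns are the frame's x, y, z axes.
In Python, from workcell import env gives the robot as it stands. Calls block until the motion is done:
- env.movep(position, orientation): joint-space move of the TCP to a pose.
- env.servo_line(position, rot=None, feed=0.15, force_limit=None): straight line of the TCP; rot=None keeps the orientation; feed is the mean speed in m/s. With force_limit (N) it stops when the force on the tool has changed by that much, and returns True; else False.
- env.set_joints(angles): joint-space move.
- env.gripper_to(opening, squeeze=None): finger opening in m; squeeze is the grip in N (None keeps the last); returns when the fingers have stopped.
- env.pause(seconds).
- env.inverse_kinematics(position, orientation): joint angles nearest the present ones, or None.
- env.get_image(name): name is "scene" or "top"; returns a dict with "frame" (420x560x3 uint8, red, green, blue), "vfov" (degrees; the focal length in pixels is half the picture's height over the tangent of half this angle, whatever the lens; pixels are square), "cx", "cy" (the principal point, pixels), "world_to_cam" (4x4, takes a point from world to camera coordinates). Camera axes: x right, y down, z forward; pixel columns grow to the right and rows downward; lengths in m; the calibration is good to about 2 mm. A picture is of the moment at which its call begins. There is no depth.
A pose or a line that the arm cannot do raises env.Unreachable and nothing moves.
- env.finish_job(): hands the job in; it is judged then, once.
Readings, each from a call of its own:
- env.read_t(): time.
- env.read_joints(): joint angles.
- env.read_joint_vel(): joint speeds.
- env.read_joint_efforts(): joint torques, N m.
- env.read_position(): TCP position.
- env.read_tool_rot(): TCP orientation.
- env.read_force(): force on the tool from outside, world axes, zero at the start.
- env.read_moment(): the same for the moment, N m.
- env.read_width(): finger opening in m.
- env.read_finger_force(): force on a finger pad.
Only numpy, scipy, OpenCV 4.12 (cv2) and the standard library are available. Lean on these libraries where they do the work, as an engineer would, in place of code of your own. Each camera call takes 0.05 s, during which the arm holds its last target. There are 200 camera calls.

## Working session

There is one attempt and no reset: what is moved stays moved. The work goes in short steps, each a Python script; the robot and the scene stay as the last script left them, time stands still between calls to the robot, and variables do not carry over. Pictures are saved under pics/ and viewed, at most 10 in all, crops included, and the job is handed in when it is done.

```bash
mkdir -p pics; ls
python3 - <<'E'
from workcell import env
import cv2,numpy as np
for n in("scene","top"):
    d=env.get_image(n); cv2.imwrite(f"pics/{n}0.png",cv2.resize(d["frame"][:,:,::-1],(800,600),interpolation=cv2.INTER_CUBIC))
    np.save(f"pics/{n}0.npy",d,allow_pickle=True)
    print(n,d["vfov"],d["cx"],d["cy"],np.round(d["world_to_cam"],3).tolist(),[k for k in d])
print(env.read_t())
E
```

```text
pics
scene 49.50500733991764 283.8440686294768 207.61238914775456 [[0.493, -0.87, 0.005, -0.315], [-0.604, -0.346, -0.718, 0.343], [0.626, 0.351, -0.696, 0.937], [0.0, 0.0, 0.0, 1.0]] ['frame', 'vfov', 'cx', 'cy', 'world_to_cam']
top 52.33768884669773 287.1538069282451 209.67628702487687 [[0.023, -1.0, 0.015, -0.081], [-0.982, -0.026, -0.189, 0.536], [0.19, -0.01, -0.982, 1.169], [0.0, 0.0, 0.0, 1.0]] ['frame', 'vfov', 'cx', 'cy', 'world_to_cam']
0.1
```

View pics/scene0.png

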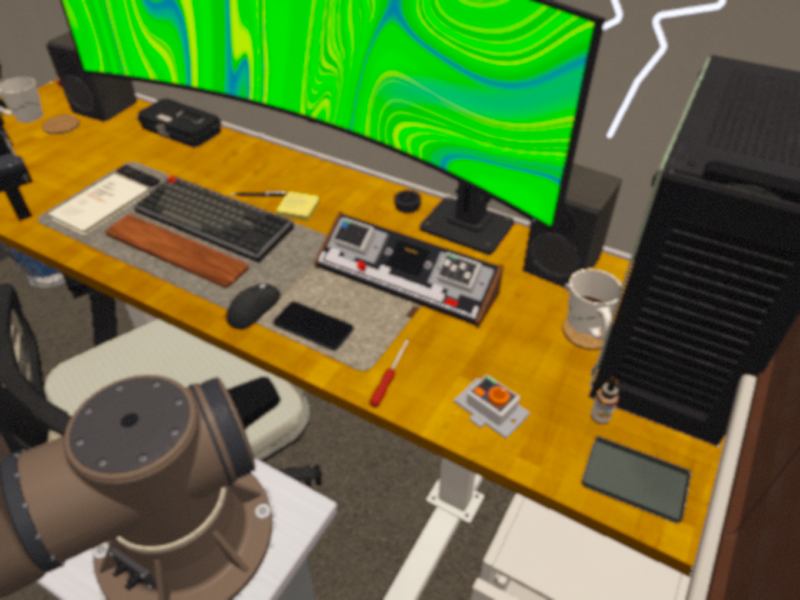

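View pics/top0.png

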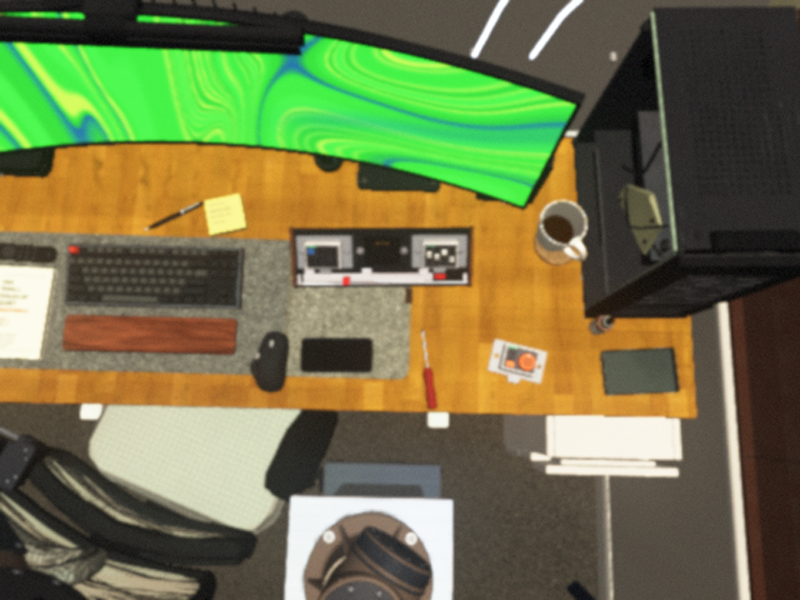

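The middle bay at (380,250) in the top view is empty. The left bay holds the faders or keys, and the right bay holds another module. The spare is at (518,360), slightly turned, with its lug towards the robot. There are red items at (346,281) and (440,276). I'll enlarge both areas.

Run:
```python
import cv2,numpy as np
t=np.load("pics/top0.npy",allow_pickle=True).item()["frame"][:,:,::-1]
s=np.load("pics/scene0.npy",allow_pickle=True).item()["frame"][:,:,::-1]
def crop(f,x,y,w,h,k): return cv2.resize(f[y:y+h,x:x+w],None,fx=k,fy=k,interpolation=cv2.INTER_CUBIC)
# top console: x196..329 (x6), y152..206
a=crop(t,200,152,133,50,6)      #798x300
b=crop(s,218,145,133,83,6)[:,:] #798x498
c=crop(t,338,230,50,40,8) #400x320
d=crop(s,314,258,50,48,8) #400x384
cv2.imwrite("pics/m1.png",np.vstack([a,np.hstack([c[:300],d[:300,:398]])]))
cv2.imwrite("pics/m2.png",b)
```

```text
(no output)
```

View pics/m1.png

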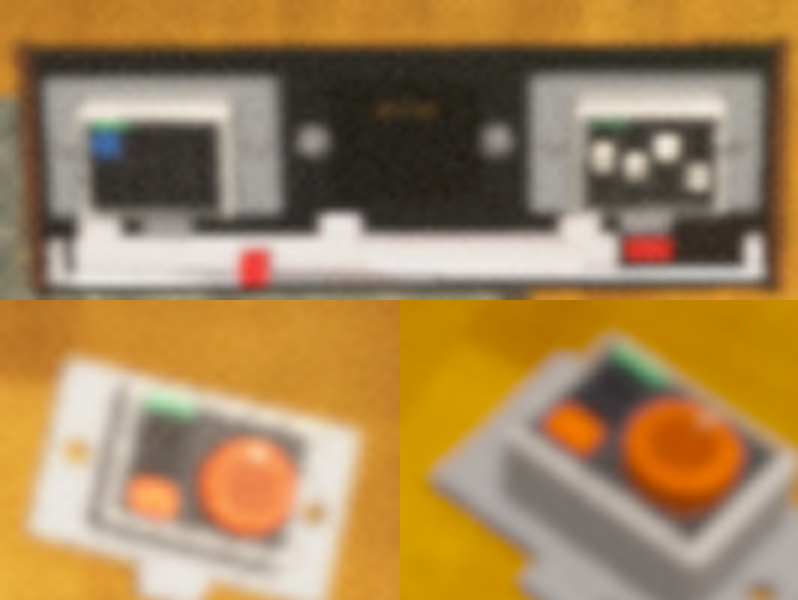

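View pics/m2.png

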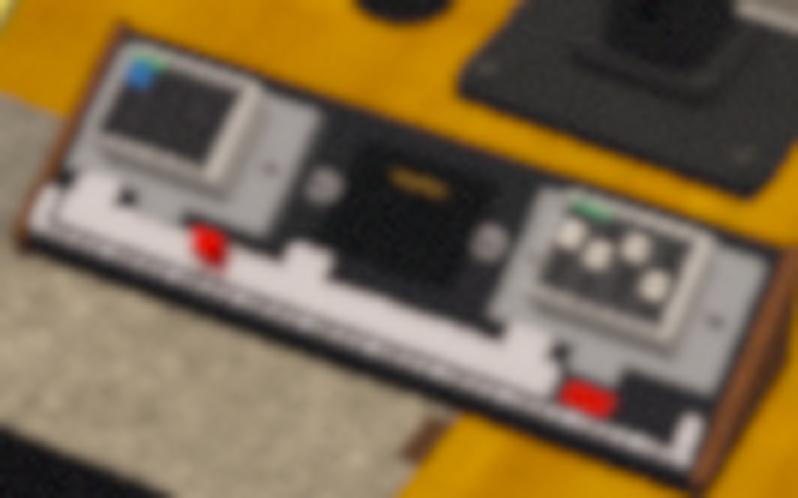

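The top crop (first picture) shows the layout, in crop pixels:
- **Keys module:** left bay.
- **Faders module:** right bay.
- **Empty bay:** in the middle, with pins at (313,141) and (496,141).
- **Red grip:** (255,266), near the open end.
- **Spare module:** holes at (77,452) and (315,515).

The scene crop shows the pins at (323,186) and (488,241). Next I'll fit the poses.

```bash
cat > h.py <<'E'
import numpy as np
from scipy.optimize import least_squares
from scipy.spatial.transform import Rotation as R
def proj(d,P):
    P=np.atleast_2d(P); q=P@d["world_to_cam"][:3,:3].T+d["world_to_cam"][:3,3]
    f=210/np.tan(np.radians(d["vfov"]/2)); return f*q[:,:2]/q[:,2:]+[d["cx"],d["cy"]]
RB=R.from_euler('y',-30,degrees=True).as_matrix()   # bay axes in console
def Rz(a): return R.from_euler('z',a).as_matrix()
def bay(c,y=0.):   # console (x,y,yaw) -> bay pose
    C=Rz(c[2]); return np.array([c[0],c[1],0])+C@[.012,y,.053], C@RB
E
cat > fit.py <<'E'
from h import *
from workcell import env
ld=lambda n:np.load(f"pics/{n}0.npy",allow_pickle=True).item()
T,S=ld("top"),ld("scene")
nat=lambda uv,o,k,off=(0,0):(np.array(uv,float)-off+.5)/k-.5+o
tc=lambda *u:nat(u,(200,152),6); sc=lambda *u:nat(u,(218,145),6)
tm=lambda *u:nat(u,(338,230),8,(0,300)); sm=lambda *u:nat(u,(314,258),8,(400,300))
mm=lambda *v:np.array(v)/1e3
# console: (camera, bay y, point in bay, pixel)
C=[(T,0,mm(0,44.5,11),tc(313,141)),(T,0,mm(0,-44.5,11),tc(496,141)),(S,0,mm(0,44.5,9),sc(323,186)),(S,0,mm(0,-44.5,9),sc(488,241)),
(T,.116,mm(33,55,6),tc(48,75)),(T,.116,mm(33,-55,6),tc(283,75)),(T,.116,mm(-33,-55,6),tc(283,216)),
(T,-.116,mm(33,55,6),tc(528,72)),(T,-.116,mm(33,-55,6),tc(764,72)),(T,-.116,mm(-33,55,6),tc(528,214)),
(S,.116,mm(33,-55,6),sc(321,110)),(S,-.116,mm(33,-55,6),sc(778,262))]
def rc(c):
    r=[]
    for d,y,p,uv in C:
        o,B=bay(c,y); r.append(proj(d,o+B@p)[0]-uv)
    return np.ravel(r)
a=least_squares(rc,[.75,0,0],x_scale=.1,loss='soft_l1'); print("console",a.x,np.round(rc(a.x).reshape(-1,2),1).tolist())
M=[(T,mm(0,44.5,6),tm(77,452)),(T,mm(0,-44.5,6),tm(315,515)),(T,mm(33,55,6),tm(68,355)),(T,mm(33,-55,6),tm(362,430)),(T,mm(-33,55,6),tm(28,538)),
(S,mm(-33,55,6),sm(432,477)),(S,mm(27,36,40),sm(615,333)),(S,mm(-27,36,40),sm(507,437)),(S,mm(-27,-36,40),sm(690,562))]
def rm(m):return np.ravel([proj(d,np.array([m[0],m[1],-.003])+Rz(m[2])@p)[0]-uv for d,p,uv in M])
b=least_squares(rm,[.5,-.3,-.2],x_scale=.1,loss='soft_l1'); print("spare",b.x,np.round(rm(b.x).reshape(-1,2),1).tolist())
g=tc(255,266); o,B=bay(a.x)
gy=least_squares(lambda y:proj(T,o+B@[-.055,y[0],.034])[0]-g,[.09]).x; gs=least_squares(lambda y:proj(S,o+B@[-.055,y[0],.030])[0]-sc(209,246),[.09]); print("grip y in bay",gy,gs.x,gs.fun)
tri=lambda uvT,uvS:least_squares(lambda p:np.r_[proj(T,p)[0]-uvT,proj(S,p)[0]-uvS],[.9,-.1,.2]).x
print("monitor corner",tri((525*.7,207*.7),(555*.7,225*.7)))
np.save("fit.npy",np.r_[a.x,b.x,gy])
# reachability: tool y = +-module x, tool z = -module z
for n,(o,B),pts in [("spare",(np.r_[b.x[:2],-.003],Rz(b.x[2])),[(0,0,.013),(0,0,.12)]),("bay",(o,B),[(0,0,.013),(0,0,.06)])]:
  for s in(1,-1):
    Rt=np.c_[-s*B[:,1]*-1,s*B[:,0],-B[:,2]]; assert abs(np.linalg.det(Rt)-1)<1e-6
    for p in pts: q=env.inverse_kinematics(o+B@p,Rt); print(n,s,p,None if q is None else np.round(q))
for s in(1,-1):
    Rt=np.c_[s*B[:,0],-s*B[:,1],-B[:,2]]
    for p in [(-.055,gy[0],.014),(-.055,gy[0],.08),(-.055,gy[0]-.034,.014)]: q=env.inverse_kinematics(o+B@p,Rt); print("grip",s,None if q is None else np.round(q))
E
python3 fit.py
```

```text
console [ 0.62622282 -0.00817652  0.03231242] [[-0.0, 0.9], [0.5, 0.7], [0.2, -1.3], [0.6, -0.8], [-0.5, 0.4], [-1.0, 0.2], [-0.3, -1.0], [0.8, 0.5], [-0.1, 0.4], [0.8, -0.9], [0.5, 0.1], [-1.1, -0.3]]
spare [ 0.42443336 -0.28943065 -0.22441574] [[-0.2, 0.4], [-0.2, 0.0], [-0.1, 0.8], [-0.3, 0.6], [-0.0, -0.3], [0.4, -0.0], [0.1, -0.9], [-0.3, -0.9], [1.5, 0.5]]
grip y in bay [0.07214247] [0.07429689] [ 0.07767585 -0.21614093]
monitor corner [ 0.68376651 -0.27013151  0.20482693]
spare 1 (0, 0, 0.013) [-42.  37. 115.  -0.  28. -29.]
spare 1 (0, 0, 0.12) [-42.  27. 111.  -0.  43. -29.]
spare -1 (0, 0, 0.013) [-42.  37. 115.  -0.  28. 151.]
spare -1 (0, 0, 0.12) [-42.  27. 111.  -0.  43. 151.]
bay 1 (0, 0, 0.013) [  -9.   34.  117.   98.    5. -108.]
bay 1 (0, 0, 0.06) [-10.  29. 119.  63.   6. -73.]
bay -1 (0, 0, 0.013) [ -9.  34. 117.  98.   5.  72.]
bay -1 (0, 0, 0.06) [-10.  29. 119.  63.   6. 107.]
grip 1 [ -1.  36. 124. 172.  10. -84.]
grip 1 [ -1.  27. 127. 158.   4. -71.]
grip 1 [ -5.  36. 124. 160.  10. -76.]
grip -1 [ -1.  36. 124. 172.  10.  96.]
grip -1 [ -1.  27. 127. 158.   4. 109.]
grip -1 [ -5.  36. 124. 160.  10. 104.]
```

```bash
cat >> h.py <<'E'
def tool(B,along_x=True):   # tool z = -B z; y along B x (module grasp) or B y (bar grasp)
    return np.c_[B[:,1],B[:,0],-B[:,2]] if along_x else np.c_[B[:,0],-B[:,1],-B[:,2]]
E
cat > pick.py <<'E'
from h import *
from workcell import env
import cv2
f=np.load("fit.npy"); m=f[3:6]; B=Rz(m[2]); o=np.r_[m[:2],-.003]; Rt=tool(B)
env.movep(o+[0,0,.15],Rt)
env.servo_line(o+[0,0,.013],feed=.12,force_limit=15)
env.gripper_to(.04,squeeze=40)
print("w",env.read_width(),env.read_finger_force(),env.read_position()-o)
env.servo_line(o+[0,0,.17],feed=.15)
print(env.read_width(),env.read_force(),env.read_t())
o,B=bay(f[:3]); Rt=tool(B)
env.movep(o+B@[0,0,.11],Rt); env.servo_line(o+B@[0,0,.045],feed=.06)
env.pause(.2)
print(env.read_position()-(o+B@[0,0,.045]),env.read_force(),env.read_t())
ims=[]
for n in("scene","top"):
    d=env.get_image(n); np.save(f"pics/{n}1.npy",d,allow_pickle=True)
    u,v=proj(d,o+B@[0,0,.03])[0].astype(int); ims.append(cv2.resize(d["frame"][v-33:v+33,u-44:u+44,::-1],(792,594) if 0 else (528,396),interpolation=cv2.INTER_CUBIC)); print(n,u-44,v-33)
    cv2.imwrite(f"pics/{n}1.png",ims[-1])
E
python3 pick.py
```

```text
w 0.053539114047144815 39.99973475933075 [ 3.93345452e-05 -4.09632763e-05  1.30136731e-02]
0.05393464476845168 [-0.35040825  0.0935144  -2.07301814] 6.4083
[ 3.26364891e-05 -9.37295349e-05  2.57070959e-04] [-0.37484232 -0.26326113 -1.80932904] 9.05
scene 239 143
top 223 144
```

View pics/scene1.png

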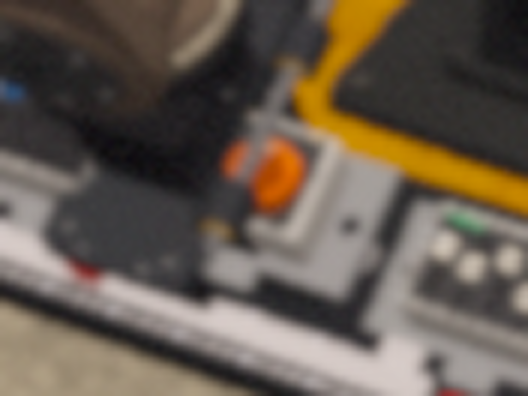

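View pics/top1.png

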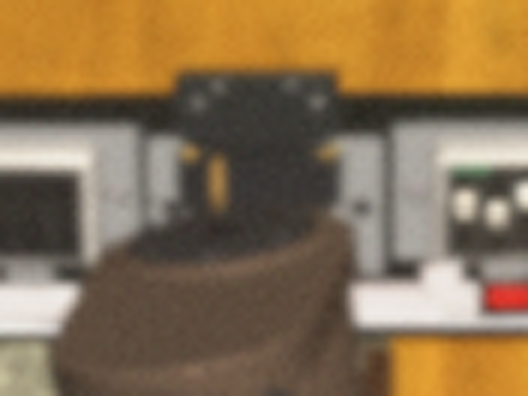

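Both views show the module held square above the bay, with its lug down-slope. The right hole is at (362,208) in the top crop and (350,224) in the scene crop. I'll compare these with the prediction and correct the offset relative to the pins.

```bash
cat > chk.py <<'E'
from h import *
f=np.load("fit.npy"); o,B=bay(f[:3])
for n,off,L in (("top",(223,144),{"holeR":((0,-44.5,6),(362,208)),"TR":((33,-55,6),(384,136)),"TL?":((33,55,6),(147,136))}),("scene",(239,143),{"holeR":((0,-44.5,6),(350,224)),"TR":((33,-55,6),(405,178)),"BR":((-33,-55,6),(347,304))})):
    d=np.load(f"pics/{n}1.npy",allow_pickle=True).item()
    for k,(p,uv) in L.items():
        P=o+B@(np.array(p)/1e3+[0,0,.032]); J=np.c_[[(proj(d,P+B[:,i]*.001)-proj(d,P))[0] for i in range(2)]]
        print(n,k,np.round(proj(d,P)[0]-((np.array(uv)+.5)/6-.5+off),2),"px/mm x,y:",np.round(J,2).tolist())
E
python3 chk.py
```

```text
top holeR [-0.13 -0.04] px/mm x,y: [[-0.0, -0.34], [-0.36, 0.0]]
top TR [-0.08  0.48] px/mm x,y: [[-0.0, -0.35], [-0.36, 0.0]]
top TL? [-0.06  0.65] px/mm x,y: [[-0.01, -0.35], [-0.36, 0.0]]
scene holeR [0.55 0.15] px/mm x,y: [[0.15, -0.32], [-0.33, -0.11]]
scene TR [-0.4  -1.58] px/mm x,y: [[0.14, -0.32], [-0.33, -0.11]]
scene BR [-0.33 -1.32] px/mm x,y: [[0.15, -0.33], [-0.33, -0.12]]
```

```bash
cat > ins.py <<'E'
from h import *
from workcell import env
f=np.load("fit.npy"); o,B=bay(f[:3]); c=np.array([.4,.6])
offs=[(0,0),(0,1),(0,-1),(1,0),(-1,0),(1,1),(1,-1),(-1,-1),(-1,1),(0,2),(0,-2),(2,0),(-2,0)]
at=lambda:(B.T@(env.read_position()-o))*1e3
for k in offs[:6]:
    x,y=(c+k)/1e3
    if at()[2]>35: env.servo_line(o+B@[x,y,.030],feed=.05)
    else: env.servo_line(o+B@[x,y,.029],feed=.03)
    hit=env.servo_line(o+B@[x,y,.010],feed=.02,force_limit=12); p=at()
    print(k,hit,np.round(p,2),np.round(B.T@env.read_force(),1),round(env.read_t(),2),flush=True)
    if p[2]<15.5: break
E
python3 ins.py
```

```text
(0, 0) True [ 0.36  0.61 13.4 ] [ 0.1 -0.9  4.8] 10.39
```

It went down over both pins on the first try: TCP at 13.4 mm against 13.0 mm nominal. I'll release, back off and check.

```bash
cat > rel.py <<'E'
from h import *
from workcell import env
import cv2
f=np.load("fit.npy"); o,B=bay(f[:3])
env.gripper_to(.066)
p=B.T@(env.read_position()-o)
env.servo_line(o+B@[p[0],p[1],.10],feed=.15)
g=f[6]+.0005; Rt=tool(B,False)
env.movep(o+B@[-.14,g,.14],Rt)   # back off toward the robot, ready for the bar
ims=[]
for n,(u,v) in(("top",(200,145)),("scene",(218,148))):
    d=env.get_image(n); np.save(f"pics/{n}2.npy",d,allow_pickle=True); ims.append(cv2.resize(d["frame"][v:v+62,u:u+133,::-1],None,fx=6,fy=4.8,interpolation=cv2.INTER_CUBIC))
cv2.imwrite("pics/rel.png",np.vstack(ims)); print(env.read_t(),env.read_joints())
E
python3 rel.py
```

```text
14.0167 [ -2.17680927  21.50421784 139.69720499 169.69876434  11.33146347
 -83.3992098 ]
```

View pics/rel.png

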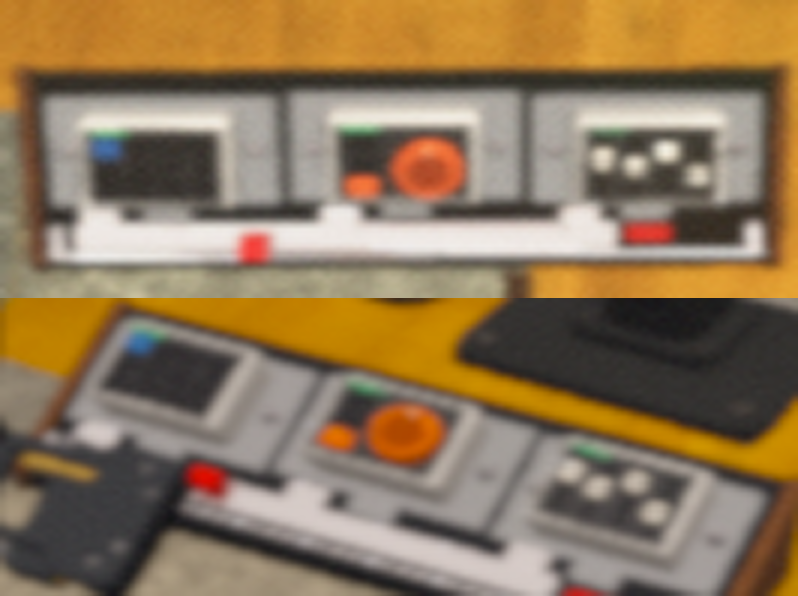

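The module sits level and in line with its neighbours, lug down, with nothing else moved. The red grip is still at (255,248) in the top crop. Next is the locking bar.

```bash
cat > bar.py <<'E'
from h import *
from workcell import env
import cv2
f=np.load("fit.npy"); o,B=bay(f[:3]); g=f[6]+.0005; X=-.0545
at=lambda:(B.T@(env.read_position()-o))*1e3
env.gripper_to(.05)
env.servo_line(o+B@[X,g,.07],feed=.15)
print(env.servo_line(o+B@[X,g,.0165],feed=.06,force_limit=8),at())
env.gripper_to(.008,squeeze=25); print("w",env.read_width(),env.read_force()@B)
a=at()
h=env.servo_line(o+B@[X,g-.042,.0165],feed=.04,force_limit=20); b=at()
print(h,"moved",b-a,env.read_force()@B,env.read_t())
env.gripper_to(.04)
env.servo_line(o+B@np.r_[b[:2]/1e3,.09],feed=.15)
env.movep(o+B@[-.16,b[1]/1e3,.15],tool(B,False))
ims=[]
for n,(u,v) in(("top",(200,145)),("scene",(218,148))):
    d=env.get_image(n); np.save(f"pics/{n}3.npy",d,allow_pickle=True); ims.append(cv2.resize(d["frame"][v:v+62,u:u+133,::-1],None,fx=6,fy=4.8,interpolation=cv2.INTER_CUBIC))
cv2.imwrite("pics/bar.png",np.vstack(ims)); print(env.read_t())
E
python3 bar.py
```

```text
False [-54.4728176   72.64790857  16.72585925]
w 0.013957081063157285 [ 0.83869798 -0.39420866  0.43007388]
True moved [  0.03989573 -30.53388519  -0.04159706] [ 2.48393318 10.45526355  2.52825949] 17.925
20.4167
```

View pics/bar.png

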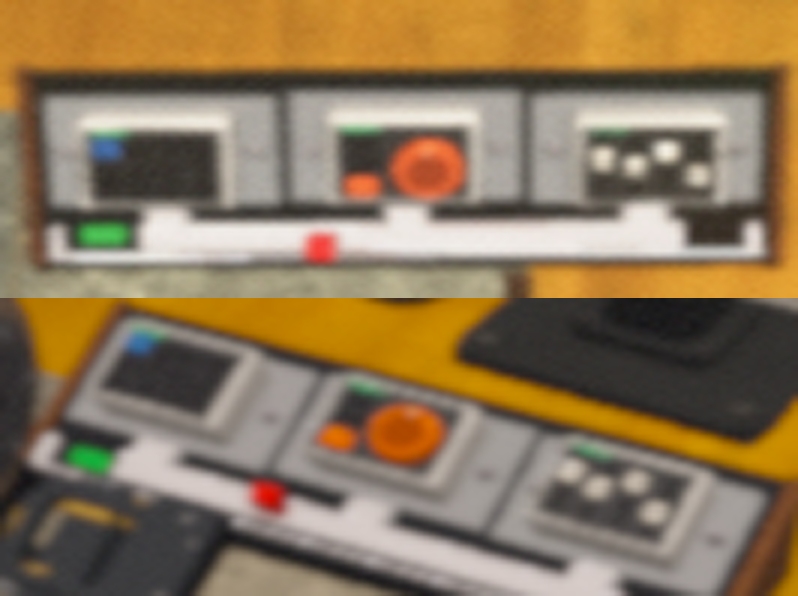

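The bar hit its end stop after 30.5 mm. The red marker is now covered and the green one is showing at (103,235). The tongues at (165,215), (405,215) and (645,213) are over all three lugs, and the arm is clear.

```bash
python3 -c "
from workcell import env
print(env.finish_job())"
```

```text
the job is handed in; nothing more can be done
None
```

The spare module is seated in the middle bay, the locking bar is slid fully right to its stop over all three modules, and the job was handed in at about 20 s on the robot's clock.

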